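# Focus and fire the copy-stand camera with its two-stage key

### The job

The camera on the copy stand is aimed at a machine head; take its picture with the green-capped two-stage shutter key. Half-press the key to its first click and hold it there for about a second so that the camera focuses, then press it fully home, and let it spring back up. Leave the red stop key alone.

Things in the scene. Friction and masses are not known exactly. Their poses are not given: they have to be found in the camera images.
- shutter_top (a point): Centre of the flat top of the shutter key's green mushroom cap (40 mm across, 12 mm thick); it moves with the cap. At rest 82 mm above the bench, at the first click 72, fully home 62 (hard stop). The key stands upright on a grey box (84 x 104 mm, 50 mm tall with its black collar) fixed to the bench: under the cap 10 mm of yellow stem, then 10 mm of steel sleeve. z is up.
- shutter_first (a joint): Travel of the green cap with its yellow stem down into the steel sleeve, m: 0 at rest, 0.010 at the first click and beyond. Soft spring, 1 N rising to 3 N. At the first click the yellow is gone and the steel still shows; the key then stays put until about 9 N.
- shutter_second (a joint): Travel of the steel sleeve down into the black collar, m: 0 at rest and at the first click, 0.010 when the key is fully home. Starts to move at about 9 N, rising to 14 N at the hard stop. Both stages spring back when let go.
- stop_top (a point): Centre of the flat top of the stop key's red mushroom cap (40 mm across, top 82 mm above the bench), on a grey box like the shutter key's but with a plain black stem; to be left alone. Either box may stand on the left.
There are look-alikes about, which are no part of the job. What is shaped like the part that bears shutter_top but purple is not meant.

How it is judged:
By the outcome, as a careful person would: the job done as asked, in the order asked, and still so for the second after the job is handed in, with the robot touching nothing.
It also fails if it takes over 26 s, if anything falls off the work surface, if the arm or the gripper's body presses on something with over 40 N, if the wrist force passes 120 N, or if a joint passes its speed limit or range.

### The arm

A 6-joint arm with a two-finger parallel gripper is mounted at the origin on a cart in front of the work surface, level with it; the furniture and walls round the work are solid. World frame = base frame: x ahead of the robot, y to its left, z up, the work surface at z = 0. Lengths are in mm, angles in rad, forces in N, time in s.
With the tool pointing down it reaches from about 350 to 775 mm from the base axis. Payload 7.3 kg.
Tool frame: the origin (TCP) lies midway between the tips of the shut fingers; the grasp point (between the pads) lies 19 mm behind it; z points along the fingers, y is the line along which they close (so a half turn about z gives the same grasp; the last joint's range is limited). The gripper opens to 92 mm and grips with 3 to 60 N. Pads are 19 mm wide; open, the fingers measure 130 mm over their backs; the gripper's body (75 mm by 190 mm) begins 47 mm behind the grasp point.
Start: joints at [-1.479, 0.342, 1.524, -0, 1.275, -0.146], TCP at [123.693, -510.24, 226.741] pointing down, gripper open.
Joint ranges: [-2.53, 2.53], [-0.77, 2.02], [0.04, 2.7], [-1, 4.14], [0.28, 2.66], [-3.11, 3.11]. Speed limits (rad/s): [2.57, 2.57, 3.14, 3.14, 3.14, 3.14].

### API

Orientations are given as [roll, pitch, yaw] about the fixed x, y, z axes, in that order (R = Rz(yaw) Ry(pitch) Rx(roll)).
In Python, from plant import monitor, optics, workorder gives the robot as it stands. The module is installed in compiled form; this text tells all that it offers.
- The arm moves only by the tool servo_tool, never from a script. Its arguments are lists of equal length, an entry for each row: "linear": the shift along the tool's x, y, z as a fraction of full scale, a list of three; "spin": the turn about the tool's z as a fraction of full scale. In form: {"linear": [[dx, dy, dz], ...], "spin": [spin, ...]}. A call has exactly 8 rows; each row shifts and turns the commanded pose from where the row before left it, along the tool's axes as they then stand; what a row does not reach is not made up. Full scale, the value 1, is 200 mm for a shift and 90 degrees for a turn. A row lasts 1/8 s, in which the tool goes at most 62.5 mm and 10.7 degrees, less where a joint would pass 70% of its speed; a pose out of reach is approached as far as the arm can. A call with a number of a shift or a turn outside -1 to 1 is refused whole. A call with a gripper value outside its range is refused whole. "hand" is the opening, from -1 (shut) to 1 (fully open), set as the call begins (left out, the last holds). The fingers move at their own pace and stop on an object; the grip force is fixed at half the most. Time passes only in rows, so rows that do not move let the fingers close, or fill a call up. It gives the time, the measured TCP pose, the force, the opening and the grip force at its end, in the units of the state.
- monitor.get_obs(): the state, without advancing time (a new reading comes with each control period).
- optics.capture(name): name is "side" or "top"; returns a dict with "frame" (384x512x3 uint8, blue, green, red), "K" (3x3 intrinsics, pixels), "D" ([k1, k2, p1, p2, k3] as OpenCV has them; the pictures are not rectified), "world_to_cam" (4x4, takes a point from world to camera coordinates). Camera axes: x right, y down, z forward; pixel columns grow to the right and rows downward; lengths in mm; the calibration is good to about 2 mm. A picture is of the moment at which its call begins. There is no depth.
- workorder.close_job(): hands the job in; it is judged then, once.
The state is a dict: "time": time; "joint_positions": joint angles; "dq": joint speeds; "tau": joint torques, N m; "tool_pos": TCP position; "tcp_rot": TCP orientation; "contact_force": force on the tool from outside, world axes, zero at the start; "moment": the same for the moment, N m; "grip_width": finger opening in mm; "finger_force": force on a finger pad.
Only numpy, scipy, OpenCV 4.12 (cv2) and the standard library are available. Lean on these libraries where they do the work, as an engineer would, in place of code of your own. Each camera call takes 0.05 s, during which the arm holds its last target. There are 200 camera calls.

## Working session

There is one attempt and no reset: what is moved stays moved. The work goes in short steps, Python scripts to look and compute and a tool call to move; the robot and the scene stay as the last step left them, time stands still between calls to the robot, and variables do not carry over. Pictures are saved under pics/ and viewed, at most 10 in all, crops included, and the job is handed in when it is done.

Besides the shell and the picture viewer there is one more tool, called as name([rows], argument=value, ...), one row to a line, values as JSON. servo_tool: Moves the arm, as the interface text tells. Shift numbers are shares of 200 mm and turn numbers shares of 90 degrees, none past 1 either way. Its arguments: {"type":"object","properties":{"linear":{"type":"array","items":{"type":"array","items":{"type":"number","minimum":-1,"maximum":1}}},"spin":{"type":"array","items":{"type":"number","minimum":-1,"maximum":1}},"hand":{"type":"number"}},"required":["linear","spin"]}

```bash
mkdir -p pics
cat > h.py <<'E'
import numpy as np, cv2
from plant import monitor, optics, workorder
def cap(n):
    c=optics.capture(n); return c
def ray(c,px):
    u=cv2.undistortPoints(np.array([[px]],float),np.array(c["K"],float),np.array(c["D"],float))[0,0]
    T=np.array(c["world_to_cam"]); R=T[:3,:3]; o=-R.T@T[:3,3]
    d=R.T@np.array([u[0],u[1],1]); return o,d/np.linalg.norm(d)
def plane(c,px,z):
    o,d=ray(c,px); return o+d*(z-o[2])/d[2]
def tri(c1,p1,c2,p2):
    o1,d1=ray(c1,p1);o2,d2=ray(c2,p2)
    s=np.linalg.lstsq(np.c_[d1,-d2],o2-o1,rcond=None)[0]
    a=o1+s[0]*d1;b=o2+s[1]*d2
    return (a+b)/2,np.linalg.norm(a-b)
def proj(c,P):
    T=np.array(c["world_to_cam"]); r=cv2.Rodrigues(T[:3,:3])[0]
    return cv2.projectPoints(np.array([P],float),r,T[:3,3],np.array(c["K"],float),np.array(c["D"],float))[0][0,0]
E
python3 - <<'E'
from h import *
for n in("side","top"):
    c=cap(n); cv2.imwrite(f"pics/{n}0.png",c["frame"]); 
    o,d=ray(c,(256,192)); print(n,o.round(),d.round(2))
    h=cv2.cvtColor(c["frame"],cv2.COLOR_BGR2HSV)
    for nm,lo,hi in(("green",40,85),("purple",125,160),("red",0,8),("yellow",22,35)):
        m=cv2.inRange(h,(lo,90,50),(hi,255,255))
        k,_,s,ce=cv2.connectedComponentsWithStats(m)
        for i in range(1,k):
            if s[i,4]>25: print(nm,s[i],ce[i].round(1))
s=monitor.get_obs(); print(s["time"],s["tool_pos"],s["tcp_rot"],s["contact_force"])
E
```

```text
side [1175.  309. 1069.] [-0.55 -0.34 -0.76]
green [279 113  44  55 789] [300.9 138.9]
green [189 128  12  10  86] [194.1 132.7]
green [  383   152   129   232 10269] [468.9 247.7]
green [161 162  12  10 102] [166.6 166.6]
green [207 178  13  12 121] [213.2 183.4]
green [382 250  28  20  96] [394.5 264.1]
green [469 351  10  20  58] [474.3 359.2]
purple [178 133  37  28 557] [196.2 146.8]
purple [150 166  39  31 612] [169.6 181.4]
red [335 203  51  16 124] [361.5 211. ]
red [319 225  14  14 162] [325.7 231.3]
red [449 254  18  12  63] [457.4 259.6]
red [374 344  47  40 982] [398.2 364.5]
yellow [145 259  29  11  59] [159.2 264. ]
top [ 390. -149. 1062.] [ 0.07  0.01 -1.  ]
green [  0   0   5  42 128] [ 1.2 16.9]
green [365 158  16  18 227] [372.7 166.3]
green [298 167  18  18 257] [306.7 175.3]
green [ 95 205  13  33  77] [102.9 222.1]
green [377 227  16  18 232] [384.3 235.6]
green [    0   280   159   104 13697] [ 68.8 334.8]
green [ 267  289   96   95 7358] [319.5 329.5]
purple [ 345  149   46   39 1024] [366.8 169. ]
purple [ 356  215   46   39 1049] [377.4 234.6]
red [ 25  90  41  31 636] [ 43.3 106.1]
red [151 179  18  18 227] [159.4 187.1]
red [ 23 217   7  44 175] [ 26.6 236.7]
red [122 251  59  15 167] [149.6 258. ]
yellow [92 58  9  5 29] [95.3 59.7]
yellow [278  65  37  15 328] [294.7  71.9]
yellow [364  84   5  12  45] [365.8  89.5]
0.1 [ 123.65726556 -509.87077135  226.12428296] [-3.14028809e+00 -1.84281585e-04  2.37778551e-01] [ 0.68817116 -0.7383898   0.45227718]
```

View pics/side0.png

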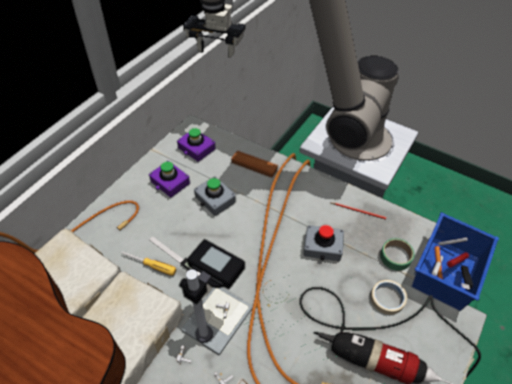

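View pics/top0.png

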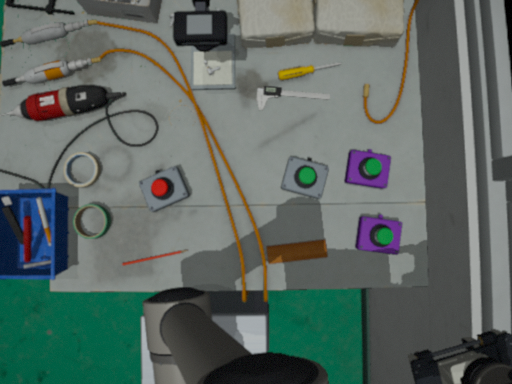

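Candidates with a green cap: grey box at top (307,175) / side (213,183); purple boxes at top (373,166) and (384,236), side (194,133) and (167,167). The red stop is at top (159,187). I choose the grey-boxed one. Next I'll triangulate it and check it in a close crop.

Run:
```python
from h import *
s=cap("side");t=cap("top")
print("tri green",tri(s,(213.2,183.4),t,(306.7,175.3)))
print("tri red",tri(s,(325.7,231.3),t,(159.4,187.1)))
print("tri purple",tri(s,(194.1,132.7),t,(384.3,235.6)),tri(s,(166.6,166.6),t,(372.7,166.3)))
print("top@82",plane(t,(306.7,175.3),82),"side@82",plane(s,(213.2,183),82))
# where wall/bench edge points
print("benchedge",plane(t,(425,180),0),plane(t,(425,285),0))
print("tool px",proj(s,(123.7,-510,227)),proj(t,(123.7,-510,227)))
a=cv2.resize(s["frame"][150:230,170:260],None,fx=5,fy=5,interpolation=2)
b=cv2.resize(t["frame"][140:220,265:335],None,fx=5,fy=5,interpolation=2)
cv2.imwrite("pics/crop.png",np.hstack([a,b]))
```

```text
tri green (array([ 495.149106  , -263.78868765,   74.52282917]), np.float64(2.094666034931115))
tri red (array([472.56635322,  90.78947786,  74.50161377]), np.float64(1.2254300759297607))
tri purple (array([ 347.56945573, -447.3240698 ,   71.65514176]), np.float64(2.6486065148926237)) (array([ 514.73490468, -424.58469698,   72.60338837]), np.float64(2.3651691704349154))
top@82 [ 493.81759021 -262.01098869   82.        ] side@82 [ 499.40850237 -261.37110259   82.        ]
benchedge [ 485.43474696 -580.20848558    0.        ] [ 214.96131049 -570.00304959    0.        ]
tool px [216.1547161   53.47358838] [441.03642368 348.40773939]
```

View pics/crop.png

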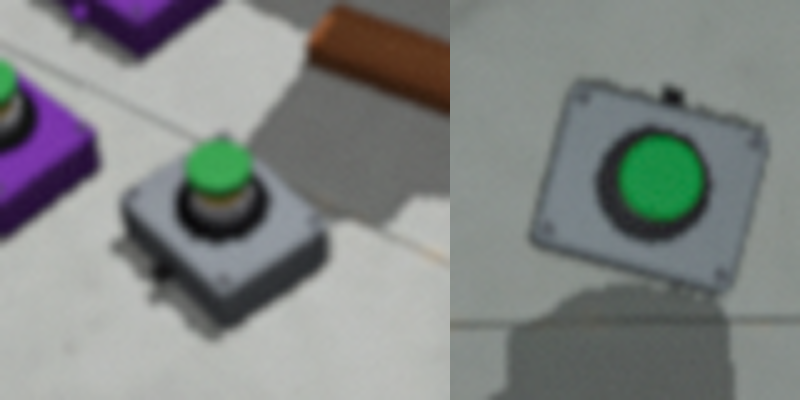

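The crop shows a grey box with a green cap, yellow stem and steel sleeve, so this is the shutter key. Its triangulated centroid is about (494,-262). The height of 75 for the cap's body fits a top at 82. Moving above it with the fingers shut.

servo_tool([
  [0.26,-0.096,0],
  [0.26,-0.096,0],
  [0.26,-0.096,0],
  [0.26,-0.096,0],
  [0.26,-0.096,0],
  [0.26,-0.096,0],
  [0.26,-0.096,0],
  [0.26,-0.096,0],
], hand=-1, spin=[0,0,0,0,0,0,0,0])

```text
time: 1.2
tool_pos: [493.1, -261.7, 226.6]
tcp_rot: [3.141, 0.0, 0.238]
contact_force: [0.5, -0.3, -0.6]
grip_width: 16.4
finger_force: 0.0
```

servo_tool([
  [0,0,0.13],
  [0,0,0.13],
  [0,0,0.13],
  [0,0,0.13],
  [0,0,0.12],
  [0,0,0],
  [0,0,0],
  [0,0,0],
], spin=[0,0,0,0,0,0,0,0])

```text
time: 2.2
tool_pos: [492.4, -263.4, 99.9]
tcp_rot: [3.14, -0.001, 0.238]
contact_force: [-0.0, -0.3, 0.1]
grip_width: 0.3
finger_force: 0.0
```

Run:
```python
from h import *
s=cap("side"); o=monitor.get_obs(); print(o["tool_pos"],o["contact_force"])
for z in(82,72,62): print(z,proj(s,(494,-262,z)))
print(proj(s,o["tool_pos"]))
cv2.imwrite("pics/near.png",cv2.resize(s["frame"][120:240,150:280],None,fx=5,fy=5,interpolation=2))
```

```text
[ 492.30095968 -263.34142399   99.80819957] [0.41615467 0.31371537 0.57060402]
82 [214.11261707 181.74006218]
72 [214.33907303 184.01485842]
62 [214.56319551 186.26400332]
[213.67094095 177.07149096]
```

View pics/near.png

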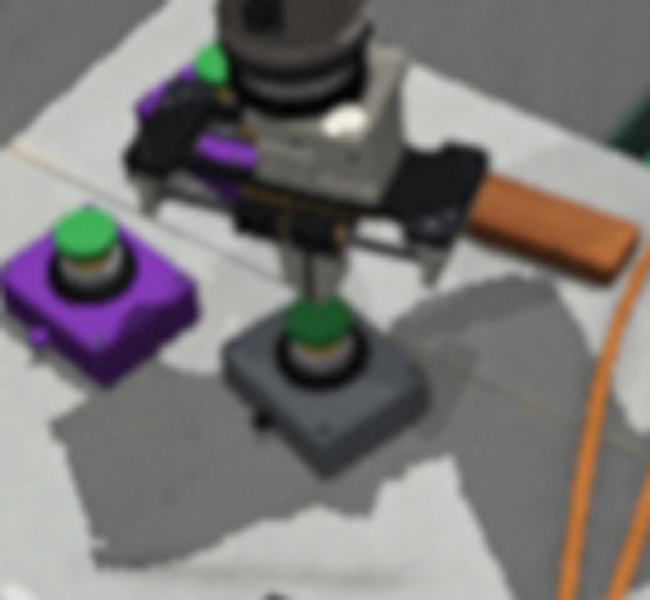

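The fingers stand just over the cap's centre, at about (318,300) in the crop against the cap at (318,320). Now a gentle descent into the soft first stage to feel for contact.

servo_tool([
  [0,0,0.03],
  [0,0,0.03],
  [0,0,0.02],
  [0,0,0.02],
  [0,0,0.01],
  [0,0,0],
  [0,0,0],
  [0,0,0],
], spin=[0,0,0,0,0,0,0,0])

```text
time: 3.25
tool_pos: [491.8, -263.0, 76.9]
tcp_rot: [3.141, -0.0, 0.238]
contact_force: [-1.9, 0.5, 1.5]
grip_width: 0.8
finger_force: 0.9
```

```bash
python3 -c "
from h import *
o=monitor.get_obs(); print(o['time'],o['tool_pos'],o['contact_force'])"
```

```text
3.25 [ 491.836449   -262.97527184   76.86810572] [-1.87519832  0.46517177  1.49336125]
```

servo_tool([
  [0,0,0.01],
  [0,0,0.01],
  [0,0,0.006],
  [0,0,0],
  [0,0,0],
  [0,0,0],
  [0,0,0],
  [0,0,0],
], spin=[0,0,0,0,0,0,0,0])

```text
time: 4.25
tool_pos: [492.0, -263.1, 72.2]
tcp_rot: [3.141, -0.0, 0.238]
contact_force: [-2.3, 1.3, 8.0]
grip_width: 0.7
finger_force: 3.8
```

Run:
```python
from h import *
s=cap("side"); o=monitor.get_obs(); print(o["time"],o["tool_pos"],o["contact_force"])
cv2.imwrite("pics/half.png",cv2.resize(s["frame"][165:215,185:245],None,fx=10,fy=10,interpolation=2))
```

```text
4.3 [ 491.99950511 -263.11465945   72.1736492 ] [-1.43316441  1.12333986  7.53406487]
```

View pics/half.png

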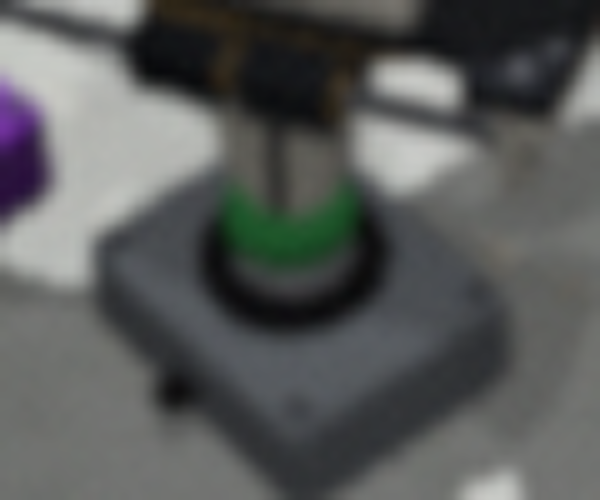

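The crop shows no yellow, with steel still visible under the cap at (290,275): first click, at about 8 N. I'll hold a little longer, then press home.

servo_tool([
  [0,0,0],
  [0,0,0],
  [0,0,0],
  [0,0,0.015],
  [0,0,0.015],
  [0,0,0.015],
  [0,0,0.01],
  [0,0,0],
], spin=[0,0,0,0,0,0,0,0])

```text
time: 5.3
tool_pos: [492.0, -263.1, 62.0]
tcp_rot: [3.141, -0.001, 0.238]
contact_force: [-4.0, 2.3, 13.6]
grip_width: 0.4
finger_force: 7.0
```

Run:
```python
from h import *
s=cap("side"); o=monitor.get_obs(); print(o["time"],o["tool_pos"],o["contact_force"])
cv2.imwrite("pics/full.png",cv2.resize(s["frame"][165:215,185:245],None,fx=10,fy=10,interpolation=2))
```

```text
5.35 [ 492.04010457 -263.14337233   61.99237756] [-4.46978167  1.92190915 12.90735808]
```

View pics/full.png

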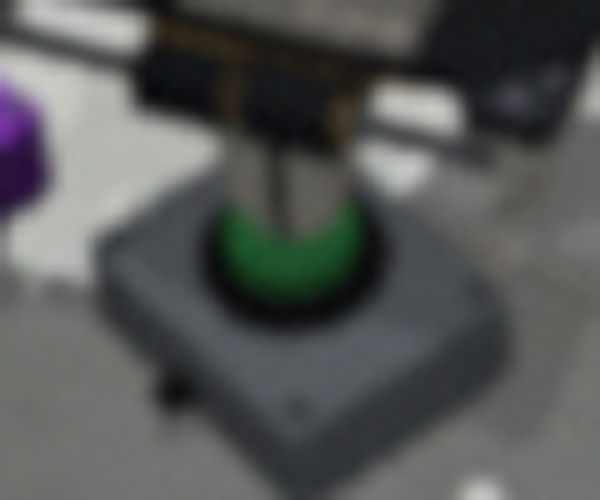

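The cap now sits on the collar with no steel visible. The force is about 14 N, just at the stop, so I'll press 1 mm further to be sure.

servo_tool([
  [0,0,0.005],
  [0,0,0],
  [0,0,0],
  [0,0,0],
  [0,0,0],
  [0,0,0],
  [0,0,0],
  [0,0,0],
], spin=[0,0,0,0,0,0,0,0])

```text
time: 6.35
tool_pos: [492.1, -263.2, 61.8]
tcp_rot: [3.14, -0.001, 0.238]
contact_force: [-6.1, 4.3, 21.2]
grip_width: 0.4
finger_force: 10.2
```

21 N with almost no further travel means it is at the hard stop. Releasing.

servo_tool([
  [0,0,-0.06],
  [0,0,-0.1],
  [0,0,-0.15],
  [0,0,-0.15],
  [0,0,-0.15],
  [0,0,0],
  [0,0,0],
  [0,0,0],
], spin=[0,0,0,0,0,0,0,0])

```text
time: 7.35
tool_pos: [491.3, -262.6, 180.2]
tcp_rot: [-3.14, 0.002, 0.238]
contact_force: [0.5, 1.3, -0.6]
grip_width: 0.4
finger_force: 0.0
```

Run:
```python
from h import *
s=cap("side"); o=monitor.get_obs(); print(o["time"],o["tool_pos"],o["contact_force"])
cv2.imwrite("pics/up.png",cv2.resize(s["frame"][140:220,160:260],None,fx=7,fy=7,interpolation=2))
```

```text
7.4 [ 491.3503705  -262.66100386  180.27564109] [-0.41470807 -0.46968756  0.00688247]
```

View pics/up.png

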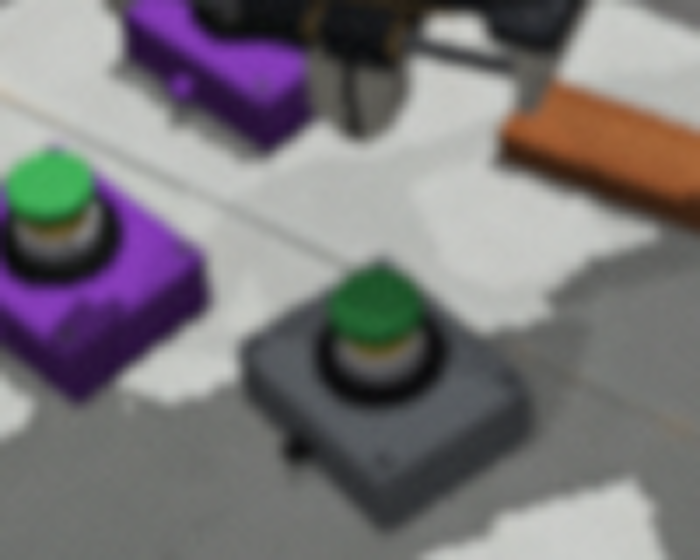

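The key is back up, with yellow and steel visible at (378,345), and the arm is clear.

```bash
python3 -c "
from h import *
print(workorder.close_job())"
```

```text
the job is handed in; nothing more can be done
None
```

The green-capped shutter key was half-pressed and held about a second, pressed fully home, and let spring back up; the red stop key was left alone, and the job was handed in at about 7.4 s (no verdict came back).

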